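# Return three mixed-up whetstones to their own fitted bases

### The job

After rinsing, the three whetstones were put back on the wrong wooden bases. Put each stone into the base made for its size, so that it lies flat on the floor of the recess; the empty rubber mat is there for putting a stone down on the way. The stones are brittle, so set them down rather than drop them, and leave the loupe, the ferrule and the felt marker where they are.

Things in the scene. Friction and masses are not known exactly. Their poses are not given: they have to be found in the camera images.
- large_stone_center (a point): The largest whetstone: one plain orange-brown block, 180 mm long, 62 mm wide, 25 mm thick, about 0.55 kg. This point is its centre, half-way up (12.5 mm above its underside). Its y axis runs along its length, x across its width, z up. It starts flat on the lip of the small base (underside 20 mm up), slightly askew, hanging over both its ends.
- middle_stone_center (a point): The middle-sized whetstone: a two-layer block, pale on top and grey-brown below, 145 mm long, 54 mm wide, 24 mm thick, about 0.38 kg. This point is its centre, half-way up (12 mm above its underside). Its y axis runs along its length, x across its width, z up. It starts loose in the recess of the large base.
- small_stone_center (a point): The smallest whetstone: a plain grey-green block, 108 mm long, 46 mm wide, 22 mm thick, about 0.26 kg. This point is its centre, half-way up (11 mm above its underside). Its y axis runs along its length, x across its width, z up. It starts loose in the recess of the middle base.
- large_base: The longest and widest of three plain dark wooden stone bases, fixed, 205 x 93 mm. Origin: centre of its underside on the table; x along its length. Recess floor 12 mm up, 185 x 67 mm; its lip rises to 20 mm, leaning out (recess 7 mm longer and wider at the top). A 56 mm finger gap at mid-length in both long sides, down to the recess floor. Starts with the middle-sized stone loose in it.
- middle_base: The middle-sized of three plain dark wooden stone bases, fixed, 170 x 85 mm. Origin: centre of its underside on the table; x along its length. Recess floor 12 mm up, 150 x 59 mm; its lip rises to 20 mm, leaning out (recess 7 mm longer and wider at the top). A 56 mm finger gap at mid-length in both long sides, down to the recess floor. Starts with the smallest stone loose in it.
- small_base: The shortest and narrowest of three plain dark wooden stone bases, fixed, 133 x 77 mm. Origin: centre of its underside on the table; x along its length. Recess floor 12 mm up, 113 x 51 mm; its lip rises to 20 mm, leaning out (recess 7 mm longer and wider at the top). A 56 mm finger gap at mid-length in both long sides, down to the recess floor. Starts with the largest stone lying on its lip.
- mat: A flat black ribbed rubber mat, fixed to the table, 200 x 92 mm, its top 4 mm above the table; empty at the start, for putting a stone down. Origin: centre of its underside; x along its length.
- eye_loupe_center (a point): A bystander: a short black eye loupe (tube), 37 mm across and 22 mm high, standing on the table near the robot-side end of the middle base. This point is its centre.
- ferrule_center (a point): A bystander: a cream-coloured handle ferrule (ring), 23 mm across and 22 mm high, standing on the table near the robot-side end of the small base. This point is its centre.
- pen_center (a point): A bystander: a white felt marker with a black cap, 124 mm long, 13 mm thick, lying on the table at the right beyond the vise. This point is its middle; x along its length.

How it is judged:
At the end, for the whole second after the job is handed in: Each of the three stones lies level on the recess floor of the base of its own size: centred within 8 mm, its length along the base's length within 0.1 rad (either way round), its centre within about 2.5 mm of the seated height, at rest (horizontal distance between large_stone_center and large_base below 0.008 m and z of large_stone_center in the frame of large_base between 0.0215 and 0.027 m and angle between the y axis of large_stone_center and the x axis of large_base, either way round below 0.1 rad and angle between each of large_stone_center, middle_stone_center, small_stone_center's own z axis and vertical below 0.04 rad and linear speed of each of large_stone, middle_stone, small_stone below 0.02 m/s and horizontal distance between middle_stone_center and middle_base below 0.008 m and z of middle_stone_center in the frame of middle_base between 0.021 and 0.0265 m and angle between the y axis of middle_stone_center and the x axis of middle_base, either way round below 0.1 rad and horizontal distance between small_stone_center and small_base below 0.008 m and z of small_stone_center in the frame of small_base between 0.02 and 0.0255 m and angle between the y axis of small_stone_center and the x axis of small_base, either way round below 0.1 rad); the robot touches nothing.
It fails at once if the largest stone is dropped (falls freely faster than 0.7 m/s, about 25 mm) (linear speed of large_stone above 0.7 m/s and contact force between large_stone and the fingers below 0.05 N).
It fails at once if the middle-sized stone is dropped (falls freely faster than 0.7 m/s, about 25 mm) (linear speed of middle_stone above 0.7 m/s and contact force between middle_stone and the fingers below 0.05 N).
It fails at once if the smallest stone is dropped (falls freely faster than 0.7 m/s, about 25 mm) (linear speed of small_stone above 0.7 m/s and contact force between small_stone and the fingers below 0.05 N).
It fails at once if the loupe, the ferrule or the marker is moved more than 20 mm (distance of any of eye_loupe_center, ferrule_center, pen_center from where it was at the start of the episode above 0.02 m).
It also fails if it takes over 96 s, if anything falls off the work surface, if the arm or the gripper's body presses on something with over 40 N, if the wrist force passes 120 N, or if a joint passes its speed limit or range.

### The arm

A 6-joint arm with a two-finger parallel gripper is mounted at the origin on a cart in front of the work surface, level with it; the furniture and walls round the work are solid. World frame = base frame: x ahead of the robot, y to its left, z up, the work surface at z = 0. Lengths are in m, angles in rad, forces in N, time in s.
With the tool pointing down it reaches from about 0.35 to 0.85 m from the base axis. Payload 8.1 kg.
Tool frame: the origin (TCP) lies midway between the tips of the shut fingers; the grasp point (between the pads) lies 19 mm behind it; z points along the fingers, x is the direction in which the jaws open and shut, and the axes are right-handed (so a half turn about z gives the same grasp; the last joint's range is limited). The gripper opens to 85 mm and grips with 20 to 120 N. Pads are 22 mm wide; open, the fingers measure 114 mm over their backs; the gripper's body (76 mm by 85 mm) begins 54 mm behind the grasp point. The pads swing forward as they close: fully open they stand 13 mm farther back than shut.
Start: joints at [-1.298, 0.13, 1.488, -0, 1.523, -0.085], TCP at [0.21, -0.562, 0.231] pointing down, gripper open.
Joint ranges: [-2.96, 2.96], [-0.89, 2.26], [0.02, 2.5], [-1.34, 4.48], [0, 2.73], [-2.66, 2.66]. Speed limits (rad/s): [2.39, 2.39, 2.79, 3.14, 3.14, 3.14].

### API

Orientations are given as a 3x3 rotation matrix whose columns are the frame's x, y, z axes.
In Python, from rig import env, optics, job gives the robot as it stands.
- The arm moves only by the tool step_arm, never from a script. Its argument "targets" is text: rows parted by semicolons, each of 5 numbers parted by spaces: the opening, from -1 (shut) to 1 (fully open), then the shift along the tool's x, y, z in mm, then the turn about the tool's z in degrees. A call has 1 to 12 rows; each row shifts and turns the commanded pose from where the row before left it, along the tool's axes as they then stand; what a row does not reach is not made up. A row lasts 1/12 s, in which the tool goes at most 41.7 mm and 7.16 degrees, less where a joint would pass 70% of its speed; a pose out of reach is approached as far as the arm can. A call is refused whole if a number of a shift passes 41.7 or a number of a turn 7.16, either way. A call with a gripper value outside its range is refused whole. The fingers move at their own pace and stop on an object; the grip force is fixed at half the most. Time passes only in rows, so rows that do not move let the fingers close. It gives the time, the measured TCP pose, the force and the opening at its end, in the units of the state.
- env.state(): the state, without advancing time (a new reading comes with each control period).
- optics.snapshot(name): name is "scene" or "top" or "wrist"; returns the picture (384x512x3 uint8, red, green, blue); there is no depth.
- optics.camera_info(name): a dict with "fx", "fy", "cx", "cy" (pixels), "D" ([k1, k2, p1, p2, k3] as OpenCV has them; the pictures are not rectified), "origin" and "attitude" of the camera in the world; the wrist camera has in their place "tool_from_camera" (4x4, takes a point from camera to tool coordinates, whose origin is the TCP and whose axes are the tool frame's). Camera axes: x right, y up, looking along -z (the intrinsics and any distortion apply to the point x, -y, -z); pixel columns grow to the right and rows downward; lengths in m; the calibration is good to about 2 mm. A picture is of the moment at which its call begins: read the wrist's pose just before it. camera_info takes no time and is no camera call.
- job.close_job(): hands the job in, once; it reports no verdict.
The state is a dict: "time_s": time; "joint_positions": joint angles; "joint_velocities": joint speeds; "joint_efforts": joint torques, N m; "tool_pos": TCP position; "eef_rot": TCP orientation; "contact_force": force on the tool from outside, world axes, zero at the start; "torque": the same for the moment, N m; "width": opening from 0.0 (shut) to 1.0 (fully open).
Only numpy, scipy, OpenCV 4.12 (cv2) and the standard library are available. Lean on these libraries where they do the work, as an engineer would, in place of code of your own. Each camera call takes 0.05 s, during which the arm holds its last target.

## Working session

There is one attempt and no reset: what is moved stays moved. The work goes in short steps, Python scripts to look and compute and a tool call to move; the robot and the scene stay as the last step left them, time stands still between calls to the robot, and variables do not carry over. Pictures are saved under pics/ and viewed, and the job is handed in when it is done.

Besides the shell and the picture viewer there is one more tool, called after "Request:" by a JSON object that holds its "fn" and its "kwargs". step_arm: Moves the arm, as the interface text tells. Its arguments: {"type":"object","properties":{"targets":{"type":"string"}},"required":["targets"]}

```bash
ls; mkdir -p pics
python3 - <<'E'
from rig import env, optics, job
import cv2
print(env.state())
for n in ["scene","top","wrist"]:
    print(n,optics.camera_info(n))
for n in ["scene","top"]:
    im=optics.snapshot(n); cv2.imwrite(f"pics/{n}0.png",cv2.resize(im[:,:,::-1],(800,600),interpolation=cv2.INTER_CUBIC)); cv2.imwrite(f"pics/raw_{n}0.png",im[:,:,::-1])
E
```

```text
pics
{'time_s': 0.0, 'joint_positions': array([-1.29841045e+00,  1.31142198e-01,  1.48929693e+00, -1.53921461e-07,
        1.52299115e+00, -8.54176464e-02]), 'joint_velocities': array([-7.77011452e-05,  1.04010337e-03, -2.26316891e-04, -1.06172773e-04,
       -1.03213539e-03, -8.67326923e-04]), 'joint_efforts': array([-2.38307985e-03, -5.69393671e+01, -5.00559783e+01, -1.96549040e-04,
        1.46313803e-02, -8.07024421e-07]), 'tool_pos': array([ 0.20999244, -0.56146295,  0.23024607]), 'eef_rot': array([[ 3.50217262e-01, -9.36668364e-01, -4.94522843e-04],
       [-9.36666705e-01, -3.50217576e-01,  1.76982758e-03],
       [-1.83093210e-03, -1.56621088e-04, -9.99998312e-01]]), 'contact_force': array([-0.09630419,  0.0732773 , -0.23463381]), 'torque': array([0.008315  , 0.01501703, 0.019481  ]), 'width': 1.0004146098276387}
scene {'fx': 381.97272409006956, 'fy': 381.97272409006956, 'cx': 256.740338486782, 'cy': 189.4262563132328, 'D': array([-0.05225647,  0.        ,  0.        ,  0.        ,  0.        ]), 'origin': array([0.00210742, 0.65039483, 0.55402071]), 'attitude': array([[-0.77
[... 381 characters left out ...]
tude': array([[-0.01425174,  0.98271373, -0.18458228],
       [-0.99972906, -0.01060681,  0.02071938],
       [ 0.01840339,  0.18482755,  0.98259864]])}
wrist {'fx': 265.1740523002594, 'fy': 265.1740523002594, 'cx': 253.8618161059893, 'cy': 190.0845299406488, 'D': array([-0.04715834,  0.        ,  0.        ,  0.        ,  0.        ]), 'tool_from_camera': array([[ 9.99999785e-01, -7.55870813e-05, -6.50763615e-04,
        -3.20531855e-04],
       [-2.80633304e-04, -9.46997154e-01, -3.21241828e-01,
        -8.30560150e-02],
       [-5.91989559e-04,  3.21241942e-01, -9.46996972e-01,
        -1.42511279e-01],
       [ 0.00000000e+00,  0.00000000e+00,  0.00000000e+00,
         1.00000000e+00]])}
```

View pics/top0.png

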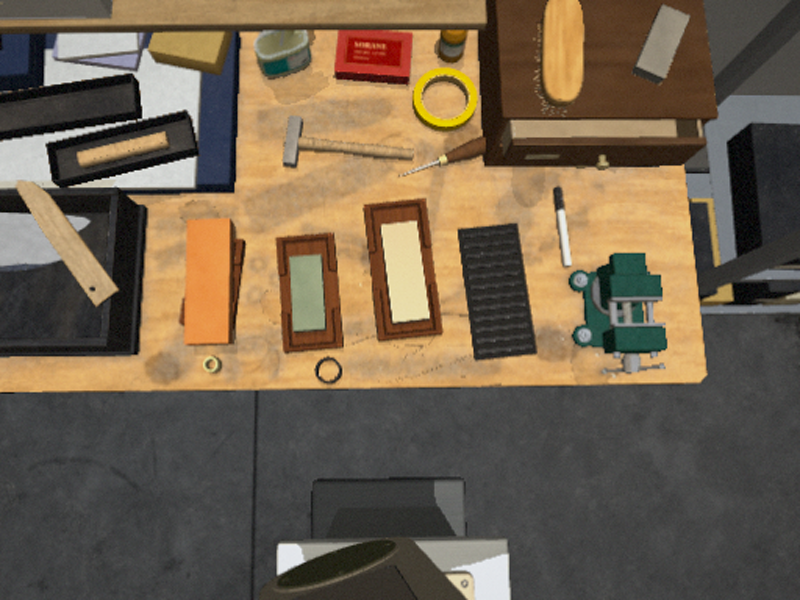

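View pics/scene0.png

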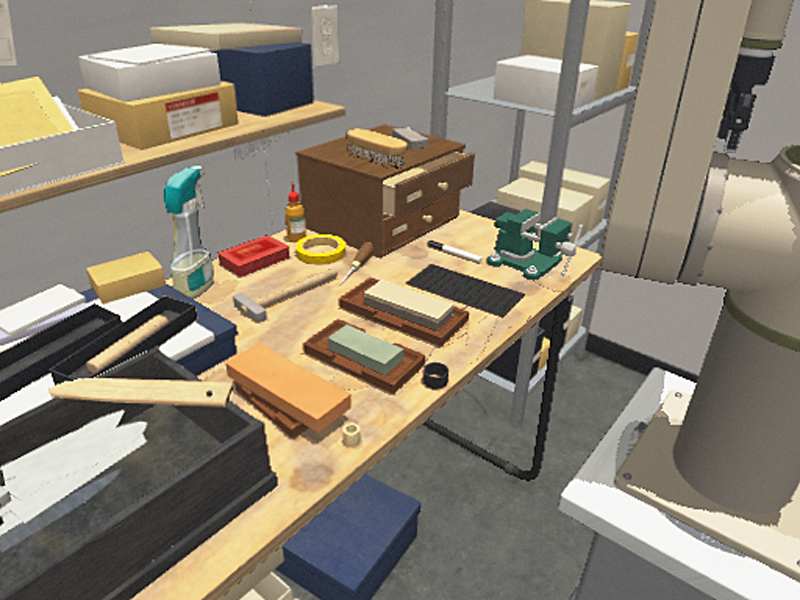

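```bash
cat > h.py <<'E'
import numpy as np, cv2
from rig import env, optics, job
def cam(name, st=None):
    c=optics.camera_info(name)
    if name=="wrist":
        T=np.eye(4);T[:3,:3]=st["eef_rot"];T[:3,3]=st["tool_pos"]
        M=T@c["tool_from_camera"]; R,o=M[:3,:3],M[:3,3]
    else: R,o=c["attitude"],c["origin"]
    K=np.array([[c["fx"],0,c["cx"]],[0,c["fy"],c["cy"]],[0,0,1.]])
    return K,np.array(c["D"],float),np.array(R),np.array(o)
def px2w(C,uv,z):
    K,D,R,o=C
    p=cv2.undistortPoints(np.array(uv,float).reshape(-1,1,2),K,D).reshape(-1,2)
    d=np.c_[p[:,0],-p[:,1],-np.ones(len(p))]@R.T
    return o+d*((z-o[2])/d[:,2])[:,None]
def w2px(C,P):
    K,D,R,o=C
    q=(np.array(P,float)-o)@R; q=q*[1,-1,-1]
    return cv2.projectPoints(q.reshape(-1,1,3),np.zeros(3),np.zeros(3),K,D)[0].reshape(-1,2)
E
python3 - <<'E'
import cv2
im=cv2.imread('pics/raw_top0.png')
c=im[115:250,100:360]
cv2.imwrite('pics/crop0.png',cv2.resize(c,None,fx=3,fy=3,interpolation=cv2.INTER_CUBIC))
E
```

```text
(no output)
```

View pics/crop0.png

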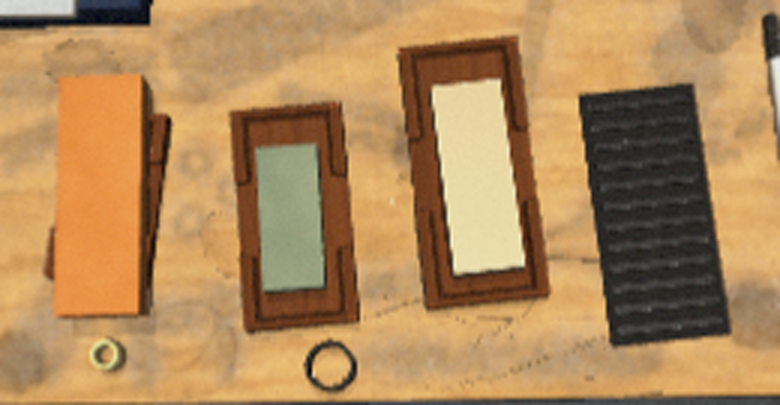

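```bash
cat >> h.py <<'E'
from scipy.optimize import least_squares
def fitrect(C,px,z,L,W,free=False):
    """px order: far-left, far-right, near-right, near-left (image); long axis ~ world x. returns x,y,yaw,rms px"""
    px=np.array(px,float)
    def pts(p):
        c,s=np.cos(p[2]),np.sin(p[2]); l,w=(p[3],p[4]) if free else (L,W)
        q=np.array([[l/2,w/2],[l/2,-w/2],[-l/2,-w/2],[-l/2,w/2]])
        return np.c_[q@np.array([[c,s],[-s,c]])+p[:2],np.full(4,z)]
    w0=px2w(C,px,z); d=w0[0]+w0[1]-w0[2]-w0[3]
    p0=[*w0[:,:2].mean(0),np.arctan2(d[1],d[0])]+([L,W] if free else [])
    r=least_squares(lambda p:(w2px(C,pts(p))-px).ravel(),p0,x_scale=[.1,.1,.1]+([.1,.1] if free else []))
    return r.x,np.sqrt((r.fun**2).mean())
E
python3 - <<'E'
from h import *
np.set_printoptions(precision=4,suppress=True)
C=cam("top")
D={'large':(.045,.18,.062,[(59,75),(141,74),(137,315),(53,315)]),
'small':(.034,.108,.046,[(254,147),(318,143),(325,290),(262,292)]),
'mid':(.036,.145,.054,[(430,85),(500,79),(525,268),(453,275)]),
'Lbase':(.02,.205,.093,[(399,48),(517,37),(549,296),(427,308)]),
'Mbase':(.02,.17,.085,[(230,112),(340,102),(358,321),(246,331)]),
'mat':(.004,.2,.092,[(579,96),(693,85),(730,332),(611,344)])}
for k,(z,L,W,p) in D.items():
    px=(np.array(p)+.5)/3-.5+[100,115]
    a,r=fitrect(C,px,z,L,W); b,_=fitrect(C,px,z,L,W,True)
    print(k,a,'rms',r,'free',b)
pt=lambda U,V,z:px2w(C,[((U+.5)/3-.5+100,(V+.5)/3-.5+115)],z)[0]
print('Sbase TR',pt(171,117,.02),'left near',pt(45,278,.02),'ferrule',pt(107,354,.022),'loupe',pt(330,366,.022))
E
```

```text
large [0.5106 0.257  0.0186] rms 0.33837627728279085 free [0.5106 0.257  0.0188 0.1803 0.0607]
small [0.4927 0.1173 0.0578] rms 0.4755794440895487 free [0.4928 0.1173 0.0582 0.1104 0.0469]
mid [ 0.5227 -0.0218  0.103 ] rms 0.24708283018705424 free [ 0.5227 -0.0218  0.103   0.1458  0.0532]
Lbase [ 0.531  -0.0194  0.0941] rms 0.3119171382699822 free [ 0.5309 -0.0194  0.0941  0.2036  0.0917]
Mbase [0.4975 0.1163 0.0857] rms 0.31923074267678747 free [0.4974 0.1163 0.0857 0.1688 0.0836]
mat [ 0.5    -0.1586  0.0906] rms 0.6710776773616135 free [ 0.4998 -0.1586  0.0912  0.1957  0.0911]
Sbase TR [0.5744 0.2105 0.02  ] left near [0.4513 0.3005 0.02  ] ferrule [0.3942 0.2516 0.022 ] loupe [0.3835 0.088  0.022 ]
```

```bash
cat >> h.py <<'E'
np.set_printoptions(precision=4,suppress=True)
def go(x,y,z,yaw=None):
    """needed shift along tool axes (mm) at present attitude, and turn"""
    s=env.state(); R=s["eef_rot"]; d=np.array([x,y,z])-s["tool_pos"]
    t=0
    if yaw is not None:
        a=np.arctan2(R[1,0],R[0,0]); t=a-(yaw-np.pi/2); t=(t+np.pi/2)%np.pi-np.pi/2
        c,sn=np.cos(t),np.sin(t); R=R@np.array([[c,-sn,0],[sn,c,0],[0,0,1]])
    print('t',round(s["time_s"],2),'pos',s["tool_pos"],'F',s["contact_force"],'w',round(s["width"],3))
    print('turn first deg',round(np.degrees(t),2),'then shift mm',R.T@d*1000)
E
python3 -c "
from h import *
go(.5106,.257,.2,.0186)"
```

```text
t 0.1 pos [ 0.21   -0.5615  0.2304] F [-0.0743  0.3475 -0.3296] w 0.998
turn first deg 19.44 then shift mm [-812.7507 -315.7552   31.5195]
```

Request:
{"fn": "step_arm", "kwargs": {"targets": "1 0 0 0 6.5; 1 0 0 0 6.5; 1 0 0 0 6.4; 1 -15 -6 0 0; 1 -25 -10 0 0; 1 -32 -12.5 0 0; 1 -32 -12.5 0 0; 1 -32 -12.5 0 0; 1 -32 -12.5 0 0; 1 -32 -12.5 0 0; 1 -32 -12.5 0 0; 1 -32 -12.5 0 0"}}

```text
time_s: 1.1
tool_pos: [0.3086, -0.2943, 0.2308]
eef_rot: [[0.019, -1.0, -0.0], [-1.0, -0.019, 0.0], [-0.0, 0.0, -1.0]]
contact_force: [1.3, -0.1, 0.8]
width: 1.0
```

Request:
{"fn": "step_arm", "kwargs": {"targets": "1 -32 -12.5 0 0; 1 -32 -12.5 0 0; 1 -32 -12.5 0 0; 1 -32 -12.5 0 0; 1 -32 -12.5 0 0; 1 -32 -12.5 0 0; 1 -32 -12.5 0 0; 1 -32 -12.5 0 0; 1 -32 -12.5 0 0; 1 -30 -10 0 0; 1 -20 -6 0 0; 1 0 0 0 0"}}

```text
time_s: 2.1
tool_pos: [0.4308, 0.0478, 0.2308]
eef_rot: [[0.023, -1.0, -0.001], [-1.0, -0.023, 0.001], [-0.001, 0.001, -1.0]]
contact_force: [-0.6, -0.3, -0.0]
width: 1.001
```

```bash
python3 -c "
from h import *
go(.5106,.257,.2,.0186)"
```

```text
t 2.1 pos [0.4308 0.0478 0.2308] F [-0.5828 -0.3336 -0.0272] w 1.001
turn first deg 0.25 then shift mm [-207.6336  -83.7359   31.0929]
```

Request:
{"fn": "step_arm", "kwargs": {"targets": "1 -25 -10 4 0.2; 1 -32 -13 4 0; 1 -32 -13 4 0; 1 -32 -13 4 0; 1 -32 -13 4 0; 1 -30 -12 4 0; 1 -25 -10 4 0; 1 0 0 3 0; 1 0 0 0 0"}}

```text
time_s: 2.85
tool_pos: [0.5105, 0.254, 0.1985]
eef_rot: [[0.018, -1.0, -0.003], [-1.0, -0.018, -0.001], [0.001, 0.003, -1.0]]
contact_force: [-0.0, -0.1, 0.6]
width: 0.999
```

Run:
```python
from h import *
go(.5106,.257,.2,.0186)
s=env.state(); im=optics.snapshot("wrist"); cv2.imwrite("pics/w1.png",cv2.resize(im[:,:,::-1],(800,600),interpolation=cv2.INTER_CUBIC))
np.save('w1.npy',np.c_[s["eef_rot"],s["tool_pos"]])
C=cam("wrist",s)
def box(n,x,y,a,z,L,W):
    q=np.array([[L/2,W/2],[L/2,-W/2],[-L/2,-W/2],[-L/2,W/2]]);c,sn=np.cos(a),np.sin(a)
    print(n,(w2px(C,np.c_[q@np.array([[c,sn],[-sn,c]])+[x,y],np.full(4,z)])*800/512).round())
box('large',.5106,.257,.0186,.045,.18,.062)
```

```text
t 2.85 pos [0.5105 0.254  0.1985] F [-0.0111 -0.053   0.5605] w 0.999
turn first deg -0.06 then shift mm [-2.9843 -0.1481 -1.5403]
large [[346. 146.]
 [438. 145.]
 [431. 381.]
 [355. 381.]]
```

View pics/w1.png

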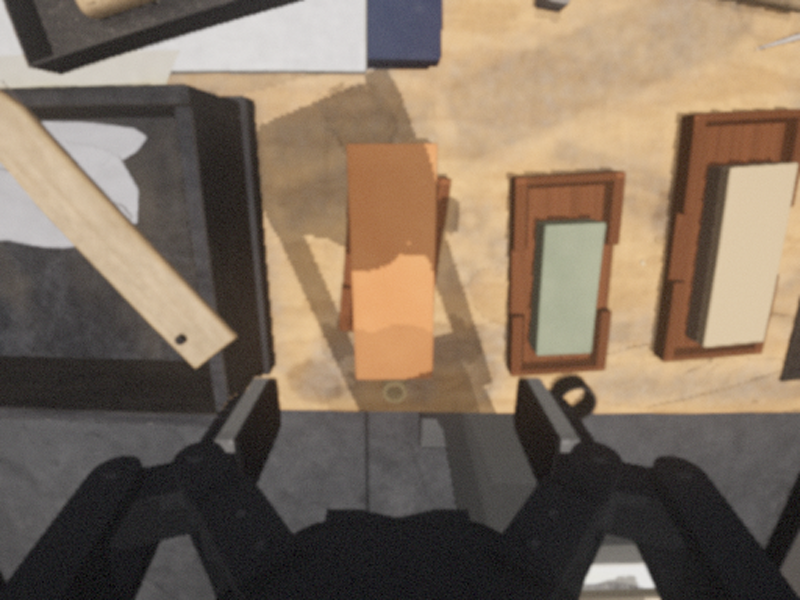

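Request:
{"fn": "step_arm", "kwargs": {"targets": "1 -3 0 15 0; 1 0 0 30 0; 1 0 0 30 0; 1 0 0 30 0; 1 0 0 30 0; 1 0 0 20 0; 1 0 0 14 0; 1 0 0 8 0; 1 0 0 0 0; 1 0 0 0 0"}}

```text
time_s: 3.73
tool_pos: [0.5114, 0.256, 0.024]
eef_rot: [[0.015, -1.0, 0.0], [-1.0, -0.015, -0.0], [0.0, -0.0, -1.0]]
contact_force: [0.3, 0.0, 0.8]
width: 1.001
```

Run:
```python
from h import *
go(.5106,.257,.02,.0186)
im=optics.snapshot("wrist"); cv2.imwrite("pics/w2.png",cv2.resize(im[:,:,::-1],(800,600),interpolation=cv2.INTER_CUBIC))
```

```text
t 3.73 pos [0.5114 0.256  0.024 ] F [0.2886 0.0077 0.8369] w 1.001
turn first deg -0.21 then shift mm [-1.0423  0.814   3.9799]
```

View pics/w2.png

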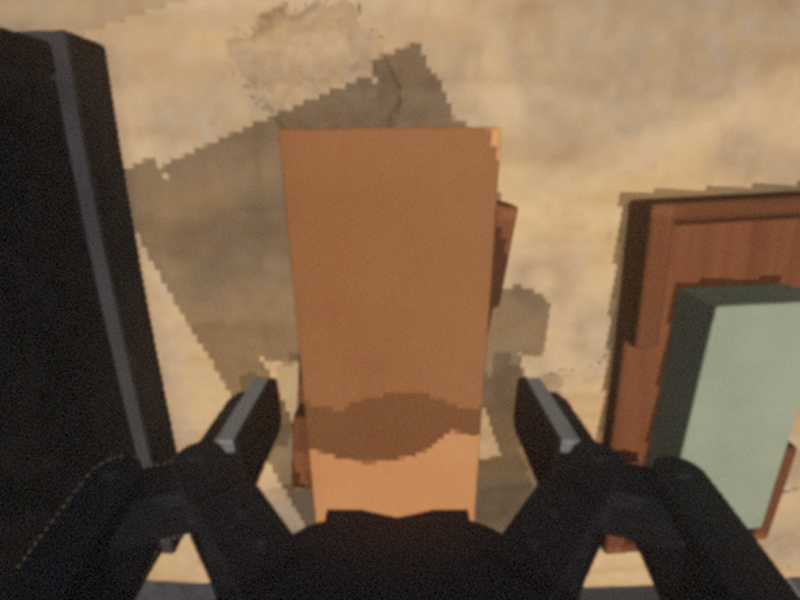

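Request:
{"fn": "step_arm", "kwargs": {"targets": "1 -1 0.5 3 0; 1 0 0 0 0; -1 0 0 0 0; -1 0 0 0 0; -1 0 0 0 0; -1 0 0 0 0; -1 0 0 0 0; -1 0 0 0 0; -1 0 0 0 0; -1 0 0 0 0"}}

```text
time_s: 4.62
tool_pos: [0.5112, 0.258, 0.0212]
eef_rot: [[0.016, -1.0, 0.001], [-1.0, -0.016, 0.001], [-0.0, -0.001, -1.0]]
contact_force: [-0.4, 0.7, 6.9]
width: 0.714
```

Run:
```python
from h import *
go(.5106,.257,.02,.0186)
```

```text
t 4.62 pos [0.5112 0.258  0.0212] F [-0.3993  0.7229  6.9086] w 0.714
turn first deg -0.15 then shift mm [0.9986 0.5745 1.1905]
```

Request:
{"fn": "step_arm", "kwargs": {"targets": "-1 0 0 -4 0; -1 0 0 -8 0; -1 0 0 -15 0; -1 0 0 -20 0; -1 0 0 -20 0; -1 0 0 -20 0; -1 0 0 -15 0; -1 0 0 -5 0; -1 0 0 0 0"}}

```text
time_s: 5.37
tool_pos: [0.5115, 0.258, 0.129]
eef_rot: [[0.016, -1.0, 0.002], [-1.0, -0.016, 0.001], [-0.001, -0.003, -1.0]]
contact_force: [0.3, 0.1, -5.0]
width: 0.713
```

Run:
```python
from h import *
go(.5,-.1586,.1,.0906)
im=optics.snapshot("wrist"); cv2.imwrite("pics/w3.png",cv2.resize(im[:,:,::-1],(800,600),interpolation=cv2.INTER_CUBIC))
```

```text
t 5.37 pos [0.5115 0.258  0.129 ] F [ 0.3164  0.0572 -5.0099] w 0.713
turn first deg -4.29 then shift mm [413.8858  49.1915  28.5455]
```

View pics/w3.png

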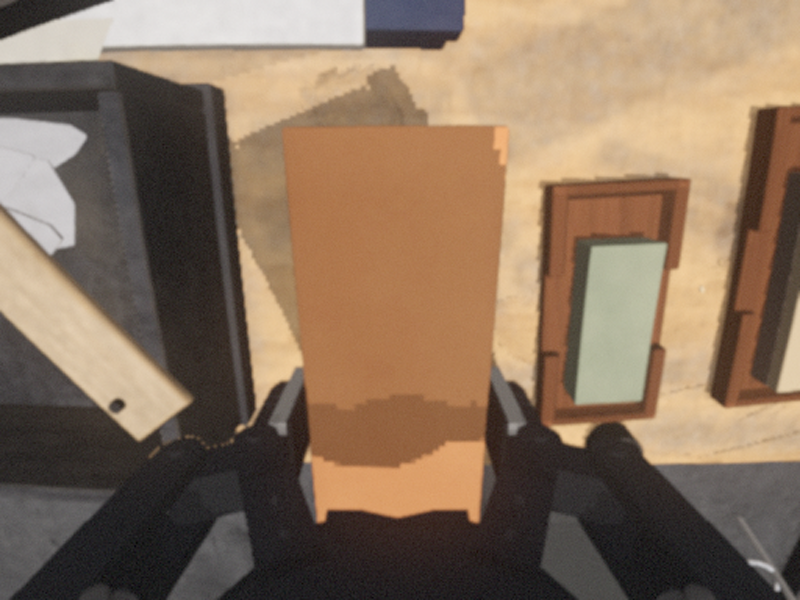

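Request:
{"fn": "step_arm", "kwargs": {"targets": "-1 0 0 0 -2.2; -1 12 1.5 0 -2.1; -1 25 3 0 0; -1 36 4 0 0; -1 40 5 0 0; -1 40 5 0 0; -1 40 5 0 0; -1 40 5 0 0; -1 40 5 0 0; -1 40 5 0 0; -1 40 5 0 0; -1 30 3.5 0 0"}}

```text
time_s: 6.42
tool_pos: [0.4963, -0.1306, 0.1254]
eef_rot: [[0.09, -0.996, -0.003], [-0.996, -0.09, 0.0], [-0.0, 0.003, -1.0]]
contact_force: [0.8, 0.3, -4.6]
width: 0.709
```

Request:
{"fn": "step_arm", "kwargs": {"targets": "-1 18 1 0 0; -1 9 0 0 0; -1 0 0 0 0; -1 0 0 0 0"}}

```text
time_s: 6.75
tool_pos: [0.4987, -0.1543, 0.1259]
eef_rot: [[0.09, -0.996, -0.002], [-0.996, -0.09, 0.002], [-0.002, 0.002, -1.0]]
contact_force: [0.8, 0.7, -5.3]
width: 0.713
```

Run:
```python
from h import *
go(.5,-.1586,.007,.0906)
im=optics.snapshot("top"); cv2.imwrite("pics/raw_top1.png",im[:,:,::-1])
cv2.imwrite('pics/crop1.png',cv2.resize(im[115:250,100:360,::-1],None,fx=3,fy=3,interpolation=cv2.INTER_CUBIC))
```

```text
t 6.75 pos [ 0.4987 -0.1543  0.1259] F [ 0.7843  0.7048 -5.2742] w 0.713
turn first deg -0.04 then shift mm [  4.5658  -1.1116 118.9232]
```

View pics/crop1.png

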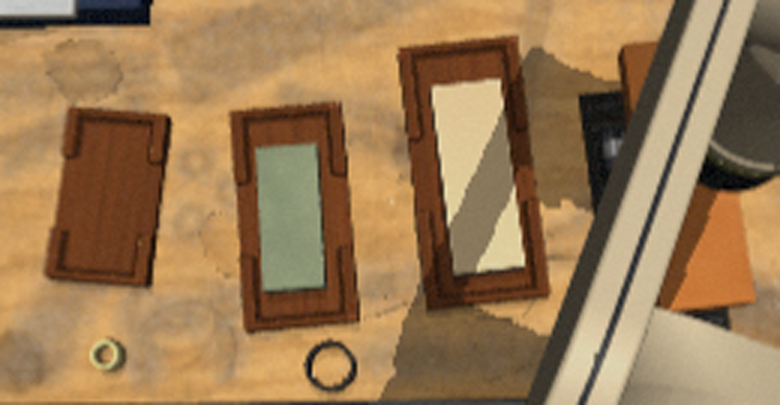

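Request:
{"fn": "step_arm", "kwargs": {"targets": "-1 4.5 -1 10 0; -1 0 0 20 0; -1 0 0 25 0; -1 0 0 25 0; -1 0 0 15 0; -1 0 0 8 0; -1 0 0 5 0; -1 0 0 2 0; -1 0 0 0 0; -1 0 0 0 0"}}

```text
time_s: 7.63
tool_pos: [0.502, -0.1596, 0.0185]
eef_rot: [[0.091, -0.996, 0.002], [-0.996, -0.091, -0.001], [0.001, -0.002, -1.0]]
contact_force: [0.4, -0.5, -4.8]
width: 0.712
```

Run:
```python
from h import *
go(.5,-.1586,.0052,.0906)
C=cam("top")
im=cv2.imread('pics/raw_top1.png')
cv2.imwrite('pics/crop2.png',cv2.resize(im[145:215,108:165],None,fx=8,fy=8,interpolation=cv2.INTER_CUBIC))
```

```text
t 7.63 pos [ 0.502  -0.1596  0.0185] F [ 0.3512 -0.5474 -4.8474] w 0.712
turn first deg 0.03 then shift mm [-1.1954  1.886  13.2469]
```

View pics/crop2.png

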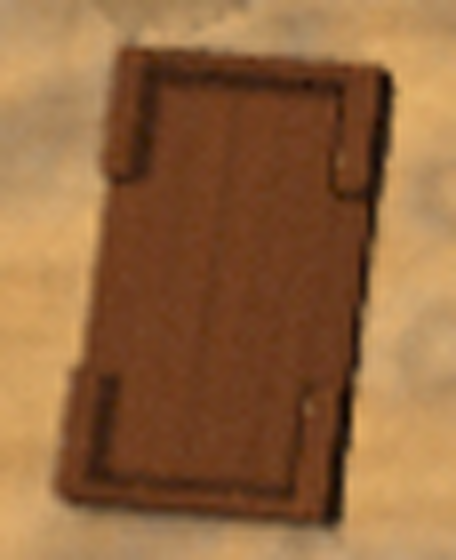

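Run:
```python
from h import *
C=cam("top")
p=[(120,48),(380,66),(327,512),(60,495)]
px=(np.array(p)+.5)/8-.5+[108,145]
print(fitrect(C,px,.02,.133,.077),fitrect(C,px,.02,.133,.077,True))
```

```text
(array([ 0.5151,  0.257 , -0.0813]), np.float64(0.6337138099235944)) (array([ 0.515 ,  0.257 , -0.082 ,  0.1295,  0.0749]), np.float64(0.06429657265308854))
```

Request:
{"fn": "step_arm", "kwargs": {"targets": "-1 0 1 4 0; -1 0 0 4 0; -1 0 0 2 0; -1 0 0 1.5 0; -1 0 0 0 0"}}

```text
time_s: 8.05
tool_pos: [0.4997, -0.1594, 0.0054]
eef_rot: [[0.091, -0.996, -0.001], [-0.996, -0.091, 0.0], [-0.0, 0.0, -1.0]]
contact_force: [-0.5, -0.0, -4.0]
width: 0.711
```

Request:
{"fn": "step_arm", "kwargs": {"targets": "-1 0 0 0.8 0; -1 0 0 0.8 0; -1 0 0 0 0"}}

```text
time_s: 8.3
tool_pos: [0.5002, -0.1596, 0.0052]
eef_rot: [[0.091, -0.996, 0.0], [-0.996, -0.091, -0.0], [0.0, -0.0, -1.0]]
contact_force: [-4.4, 1.5, 3.9]
width: 0.716
```

Contact (Fz from −4.8 to +3.9). Release and lift.

Request:
{"fn": "step_arm", "kwargs": {"targets": "1 0 0 0 0; 1 0 0 0 0; 1 0 0 0 0; 1 0 0 0 0; 1 0 0 0 0; 1 0 0 0 0; 1 0 0 -10 0; 1 0 0 -25 0; 1 0 0 -35 0; 1 0 0 -35 0; 1 0 0 -30 0; 1 0 0 -5 0"}}

```text
time_s: 9.3
tool_pos: [0.5034, -0.1609, 0.1519]
eef_rot: [[0.091, -0.996, 0.009], [-0.996, -0.091, -0.004], [0.005, -0.009, -1.0]]
contact_force: [0.8, -0.6, 1.5]
width: 1.0
```

Run:
```python
from h import *
go(.4927,.1173,.13,.0578)
im=optics.snapshot("wrist"); cv2.imwrite("pics/w4.png",cv2.resize(im[:,:,::-1],(800,600),interpolation=cv2.INTER_CUBIC))
```

```text
t 9.3 pos [ 0.5034 -0.1609  0.1519] F [ 0.8058 -0.6362  1.4833] w 1.0
turn first deg 1.89 then shift mm [-278.4292   -5.2231   20.6535]
```

View pics/w4.png

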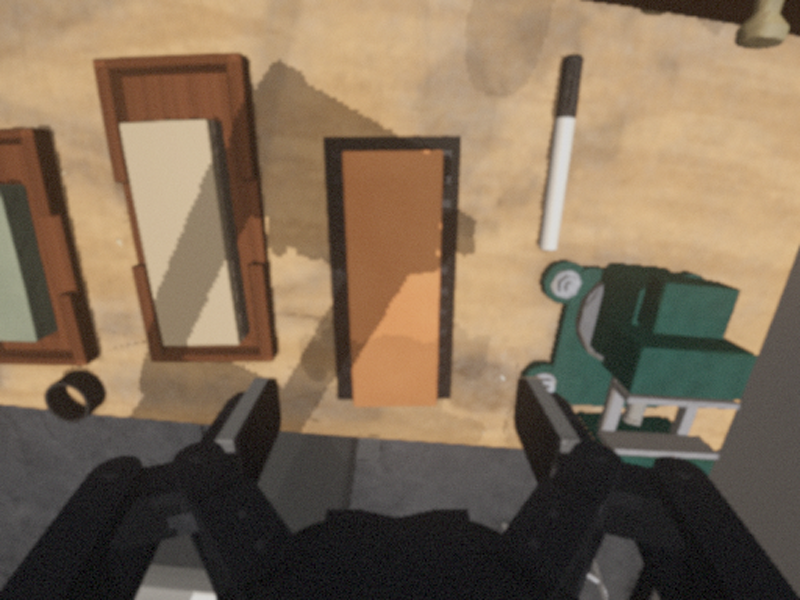

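Request:
{"fn": "step_arm", "kwargs": {"targets": "1 -12 0 0 1.9; 1 -25 0 0 0; 1 -38 -1 0 0; 1 -40 -1 0 0; 1 -40 -1 0 0; 1 -40 -1 0 0; 1 -36 -1 0 0; 1 -25 0 0 0; 1 -14 0 0 0; 1 -8 0 0 0; 1 0 0 0 0; 1 0 0 0 0"}}

```text
time_s: 10.35
tool_pos: [0.4882, 0.118, 0.1436]
eef_rot: [[0.058, -0.998, -0.001], [-0.998, -0.058, -0.001], [0.0, 0.001, -1.0]]
contact_force: [0.6, -0.6, 0.3]
width: 1.0
```

Run:
```python
from h import *
go(.4927,.1173,.012,.0578)
s=env.state(); im=optics.snapshot("wrist"); cv2.imwrite("pics/w5.png",cv2.resize(im[:,:,::-1],(800,600),interpolation=cv2.INTER_CUBIC))
C=cam("wrist",s)
def box(n,x,y,a,z,L,W):
    q=np.array([[L/2,W/2],[L/2,-W/2],[-L/2,-W/2],[-L/2,W/2]]);c,sn=np.cos(a),np.sin(a)
    print(n,((w2px(C,np.c_[q@np.array([[c,sn],[-sn,c]])+[x,y],np.full(4,z)])+.5)*800/512-.5).round())
box('small',.4927,.1173,.0578,.034,.108,.046)
box('Mbase',.4975,.1163,.0857,.02,.17,.085)
box('Sbase',.515,.257,-.0815,.02,.133,.077)
box('Lbase',.531,-.0194,.0941,.02,.205,.093)
```

```text
t 10.35 pos [0.4882 0.118  0.1436] F [ 0.6034 -0.644   0.3247] w 1.0
turn first deg 0.02 then shift mm [  0.8728  -4.6013 131.6166]
small [[360. 200.]
 [437. 200.]
 [432. 363.]
 [365. 363.]]
Mbase [[327. 140.]
 [467. 136.]
 [461. 384.]
 [345. 387.]]
Sbase [[124. 121.]
 [249. 137.]
 [244. 336.]
 [136. 322.]]
Lbase [[551.  64.]
 [706.  63.]
 [654. 372.]
 [530. 377.]]
```

View pics/w5.png

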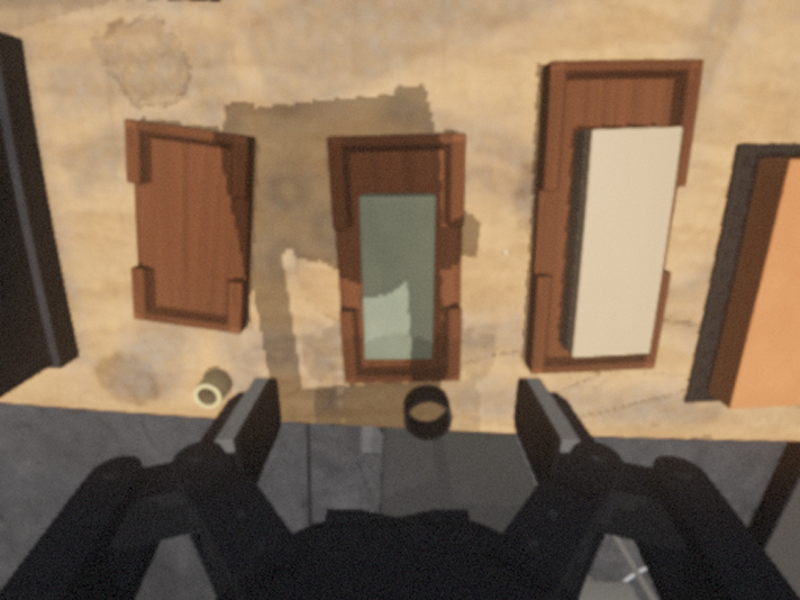

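Run:
```python
from h import *
s=env.state(); C=cam("wrist",s)
D={'small':(.034,.108,.046,[(360,194),(436,194),(433,360),(363,360)]),
'Mbase':(.02,.17,.085,[(328,137),(466,133),(459,380),(347,381)]),
'Sbase':(.02,.133,.077,[(125,121),(252,136),(242,333),(134,319)]),
'Lbase':(.02,.205,.093,[(549,63),(702,61),(653,367),(528,372)]),
'mid':(.036,.145,.054,[(591,127),(682,126),(647,354),(572,355)])}
for k,(z,L,W,p) in D.items():
    px=(np.array(p)+.5)*.64-.5
    print(k,*fitrect(C,px,z,L,W),fitrect(C,px,z,L,W,True)[0])
```

```text
small [0.4959 0.1174 0.0582] 0.7295910028854038 [0.4957 0.1174 0.0582 0.1098 0.0462]
Mbase [0.5002 0.1161 0.0829] 1.1181409443677466 [0.5006 0.1162 0.0829 0.1677 0.0827]
Sbase [ 0.5163  0.2564 -0.0944] 0.886267126063349 [ 0.5165  0.2563 -0.0925  0.1312  0.0775]
Lbase [ 0.5329 -0.0183  0.0978] 1.1587132318729862 [ 0.5336 -0.0181  0.0959  0.2015  0.0925]
mid [ 0.5254 -0.0214  0.1044] 0.7410645218891154 [ 0.5255 -0.0213  0.1044  0.1445  0.0529]
```

Request:
{"fn": "step_arm", "kwargs": {"targets": "1 1 -6 15 0; 1 0 0 25 0; 1 0 0 30 0; 1 0 0 25 0; 1 0 0 15 0; 1 0 0 9 0; 1 0 0 6 0; 1 0 0 3 0; 1 0 0 0 0; 1 0 0 0 0"}}

```text
time_s: 11.23
tool_pos: [0.4956, 0.1176, 0.0173]
eef_rot: [[0.057, -0.998, 0.002], [-0.998, -0.057, 0.0], [-0.0, -0.002, -1.0]]
contact_force: [0.1, -0.0, 0.5]
width: 0.999
```

Run:
```python
from h import *
go(.4943,.1173,.014,.058)
```

```text
t 11.23 pos [0.4956 0.1176 0.0173] F [ 0.0686 -0.0366  0.4835] w 0.999
turn first deg -0.04 then shift mm [0.1769 1.2893 3.2812]
```

Request:
{"fn": "step_arm", "kwargs": {"targets": "1 0 0 1.5 0; 1 0 0 0 0; -1 0 0 0 0; -1 0 0 0 0; -1 0 0 0 0; -1 0 0 0 0; -1 0 0 0 0; -1 0 0 0 0; -1 0 0 0 0; -1 0 0 0 0"}}

```text
time_s: 12.07
tool_pos: [0.495, 0.1178, 0.0152]
eef_rot: [[0.058, -0.998, 0.001], [-0.998, -0.058, 0.0], [-0.0, -0.001, -1.0]]
contact_force: [-1.1, 0.5, 6.1]
width: 0.526
```

Request:
{"fn": "step_arm", "kwargs": {"targets": "-1 0 0 -4 0; -1 0 0 -8 0; -1 0 0 -15 0; -1 0 0 -20 0; -1 0 0 -15 0; -1 0 0 -8 0; -1 0 0 0 0"}}

```text
time_s: 12.65
tool_pos: [0.4961, 0.1179, 0.087]
eef_rot: [[0.058, -0.998, 0.004], [-0.998, -0.058, 0.0], [-0.0, -0.004, -1.0]]
contact_force: [-0.2, -0.3, -2.2]
width: 0.524
```

Run:
```python
from h import *
go(.5165,.2573,.085,-.087)
```

```text
t 12.65 pos [0.4961 0.1179 0.087 ] F [-0.169  -0.3197 -2.1578] w 0.524
turn first deg 8.28 then shift mm [-140.6677   -8.2306    2.1815]
```

Request:
{"fn": "step_arm", "kwargs": {"targets": "-1 0 0 0 4.2; -1 0 0 0 4.1; -1 -10 -1 0 0; -1 -20 -1 0 0; -1 -30 -1 0 0; -1 -30 -2 0 0; -1 -25 -1 0 0; -1 -15 -1 0 0; -1 -8 -1 0 0; -1 -2 0 0 0; -1 0 0 0 0; -1 0 0 0 0"}}

```text
time_s: 13.65
tool_pos: [0.5145, 0.2555, 0.0843]
eef_rot: [[-0.087, -0.996, -0.001], [-0.996, 0.087, -0.001], [0.001, 0.001, -1.0]]
contact_force: [-0.4, -1.0, -2.8]
width: 0.525
```

Run:
```python
from h import *
go(.5165,.2573,.0155,-.087)
s=env.state(); im=optics.snapshot("wrist"); cv2.imwrite("pics/w6.png",cv2.resize(im[:,:,::-1],(800,600),interpolation=cv2.INTER_CUBIC))
```

```text
t 13.65 pos [0.5145 0.2555 0.0843] F [-0.377  -0.9788 -2.7908] w 0.525
turn first deg -0.02 then shift mm [-2.0477 -1.8437 68.784 ]
```

View pics/w6.png

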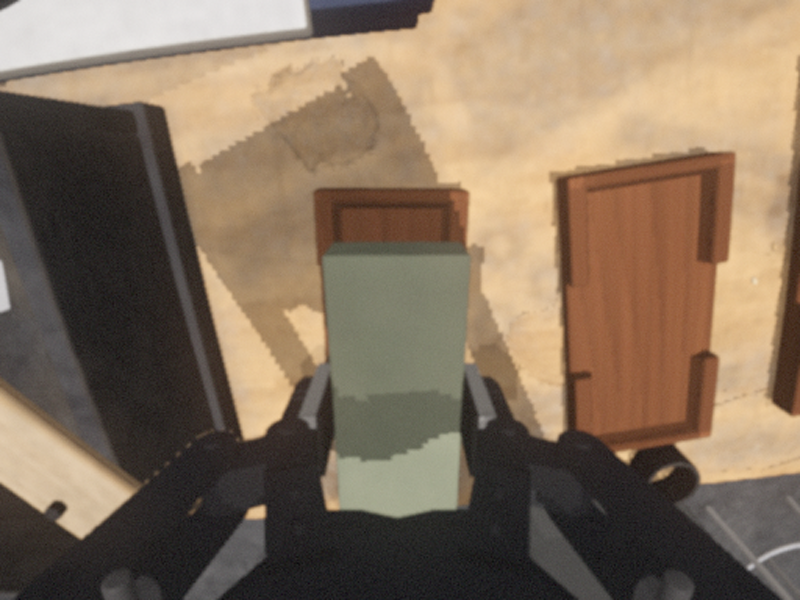

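```bash
cat >> h.py <<'E'
def ends(C,s,far_base,far_stone,zs,LB,LS):
    f=lambda p,z:(px2w(C,(np.array(p)+.5)*.64-.5,z)-s["tool_pos"])@s["eef_rot"]*1000
    b=f(far_base,.02);t=f(far_stone,zs)
    print('base far mid (tool mm)',b.mean(0),'width',b[1,0]-b[0,0],'slope',(b[1,1]-b[0,1])/(b[1,0]-b[0,0]),'-> centre y',b.mean(0)[1]+LB/2)
    print('stone far mid',t.mean(0),'width',t[1,0]-t[0,0],'slope',(t[1,1]-t[0,1])/(t[1,0]-t[0,0]),'-> centre y',t.mean(0)[1]+LS/2)
E
python3 - <<'E'
from h import *
s=env.state();C=cam("wrist",s)
ends(C,s,[(315,188),(468,187)],[(323,254),(468,252)],.0843-.0152+.034,133,108)
E
```

```text
base far mid (tool mm) [ -2.9673 -69.1037  64.3663] width 74.35578378320989 slope -0.006251042990820979 -> centre y -2.603693105299641
stone far mid [ -0.7999 -55.195  -18.7247] width 44.22742216871203 slope -0.014059767740291242 -> centre y -1.1950231960534694
```

Request:
{"fn": "step_arm", "kwargs": {"targets": "-1 -2 -1.5 10 0; -1 0 0 20 0; -1 0 0 15 0; -1 0 0 8 0; -1 0 0 4 0; -1 0 0 2 0; -1 0 0 0 0; -1 0 0 0 0"}}

```text
time_s: 14.37
tool_pos: [0.5171, 0.2585, 0.0266]
eef_rot: [[-0.087, -0.996, 0.001], [-0.996, 0.087, 0.0], [-0.001, -0.001, -1.0]]
contact_force: [-0.4, -0.1, -2.8]
width: 0.525
```

Run:
```python
from h import *
go(.5163,.2573,.0155,-.087)
s=env.state(); im=optics.snapshot("wrist"); cv2.imwrite("pics/w7.png",cv2.resize(im[:,:,::-1],(800,600),interpolation=cv2.INTER_CUBIC))
```

```text
t 14.37 pos [0.5171 0.2585 0.0266] F [-0.4201 -0.1093 -2.7722] w 0.525
turn first deg -0.03 then shift mm [ 1.2385  0.7369 11.0586]
```

View pics/w7.png

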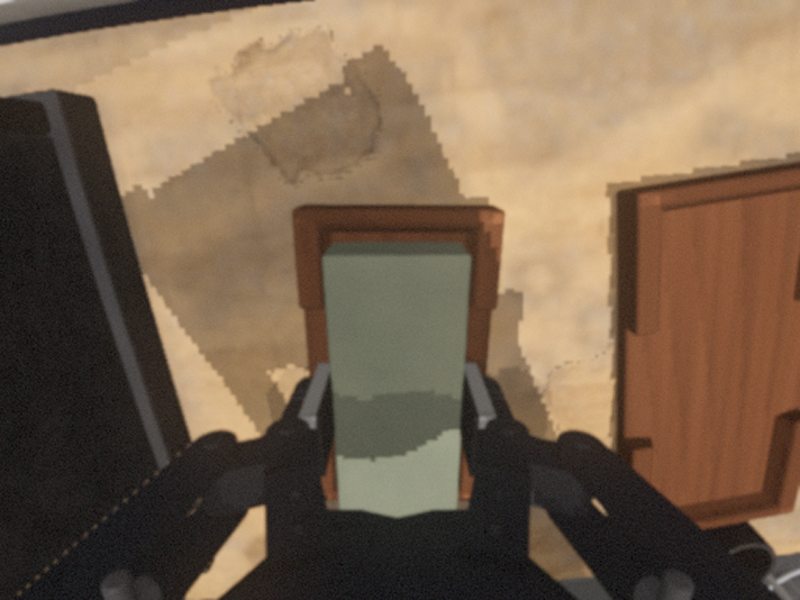

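Run:
```python
from h import *
s=env.state();C=cam("wrist",s)
ends(C,s,[(294,207),(503,207)],[(322,256),(471,255)],.0266-.0152+.034,133,108)
```

```text
base far mid (tool mm) [  0.2188 -66.224    6.8339] width 74.43922953761412 slope -0.0003911925306988088 -> centre y 0.27599367543238884
stone far mid [ -0.4914 -54.3846 -18.5833] width 45.58982103198845 slope -0.007192440654286193 -> centre y -0.38463829246937564
```

Relative error under 1 mm. Lower.

Request:
{"fn": "step_arm", "kwargs": {"targets": "-1 0.7 0.6 3 0; -1 0 0 3 0; -1 0 0 2 0; -1 0 0 1 0; -1 0 0 1 0; -1 0 0 0 0; -1 0 0 0 0"}}

```text
time_s: 15.0
tool_pos: [0.5157, 0.2577, 0.0156]
eef_rot: [[-0.087, -0.996, -0.0], [-0.996, 0.087, -0.0], [0.0, 0.0, -1.0]]
contact_force: [0.5, -0.3, -2.4]
width: 0.529
```

Request:
{"fn": "step_arm", "kwargs": {"targets": "-1 0 0 0.8 0; -1 0 0 0.8 0; -1 0 0 0 0; -1 0 0 0 0"}}

```text
time_s: 15.33
tool_pos: [0.5161, 0.2578, 0.0152]
eef_rot: [[-0.087, -0.996, 0.0], [-0.996, 0.087, 0.0], [-0.0, -0.0, -1.0]]
contact_force: [-3.7, -0.7, 7.1]
width: 0.525
```

Seated (TCP height equals the pick height, contact). Release, lift.

Request:
{"fn": "step_arm", "kwargs": {"targets": "1 0 0 0 0; 1 0 0 0 0; 1 0 0 0 0; 1 0 0 0 0; 1 0 0 0 0; 1 0 0 0 0; 1 0 0 -10 0; 1 0 0 -25 0; 1 0 0 -35 0; 1 0 0 -35 0; 1 0 0 -25 0; 1 0 0 0 0"}}

```text
time_s: 16.33
tool_pos: [0.5197, 0.2593, 0.1525]
eef_rot: [[-0.087, -0.996, 0.011], [-0.996, 0.087, 0.004], [-0.005, -0.01, -1.0]]
contact_force: [0.7, -0.5, -0.8]
width: 0.999
```

Run:
```python
from h import *
go(.524,-.0216,.14,.1037)
s=env.state(); im=optics.snapshot("wrist"); cv2.imwrite("pics/w8.png",cv2.resize(im[:,:,::-1],(800,600),interpolation=cv2.INTER_CUBIC))
```

```text
t 16.33 pos [0.5197 0.2593 0.1525] F [ 0.6897 -0.4946 -0.7569] w 0.999
turn first deg -10.94 then shift mm [279.8484  24.9094  11.382 ]
```

View pics/w8.png

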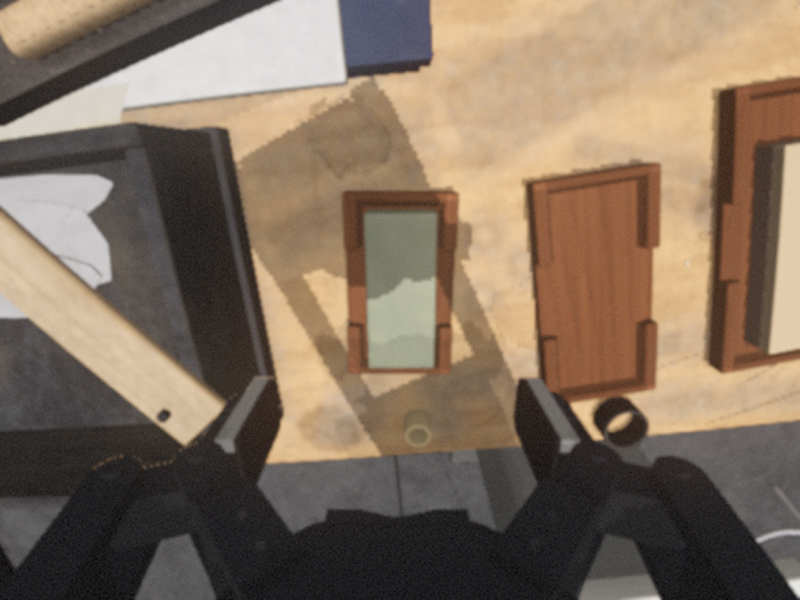

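Small stone sits within the recess, x 363–438, y 210–370, aligned with the base. On to the middle stone.

Request:
{"fn": "step_arm", "kwargs": {"targets": "1 0 0 0 -5.5; 1 0 0 0 -5.4; 1 12 1 0 0; 1 25 2 0 0; 1 38 3.5 0 0; 1 40 3.5 0 0; 1 40 3.5 0 0; 1 40 3.5 0 0; 1 36 3 0 0; 1 25 2.5 0 0; 1 15 1.5 0 0; 1 8 1 0 0"}}

```text
time_s: 17.38
tool_pos: [0.5186, -0.0253, 0.1433]
eef_rot: [[0.097, -0.995, -0.001], [-0.995, -0.097, -0.001], [0.0, 0.001, -1.0]]
contact_force: [0.2, 0.1, 0.3]
width: 0.998
```

Request:
{"fn": "step_arm", "kwargs": {"targets": "1 0 0 0 0; 1 0 0 0 0"}}

```text
time_s: 17.55
tool_pos: [0.5191, -0.0224, 0.1436]
eef_rot: [[0.101, -0.995, -0.001], [-0.995, -0.101, 0.001], [-0.001, 0.001, -1.0]]
contact_force: [0.1, 1.6, 0.5]
width: 0.998
```

Run:
```python
from h import *
go(.524,-.0216,.0135,.1037)
s=env.state(); im=optics.snapshot("wrist"); cv2.imwrite("pics/w9.png",cv2.resize(im[:,:,::-1],(800,600),interpolation=cv2.INTER_CUBIC))
```

```text
t 17.55 pos [ 0.5191 -0.0224  0.1436] F [0.1041 1.5657 0.5466] w 0.998
turn first deg -0.17 then shift mm [ -0.195   -5.0778 130.0998]
```

View pics/w9.png

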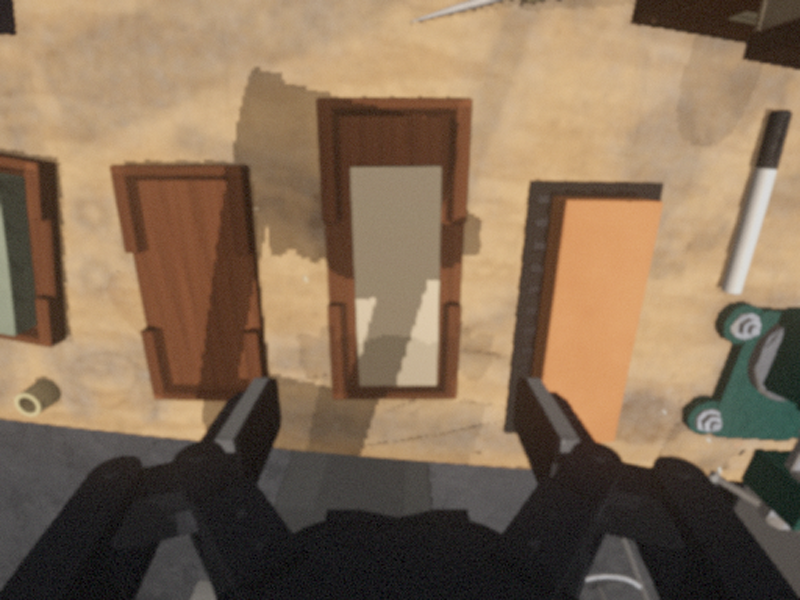

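Run:
```python
from h import *
s=env.state(); C=cam("wrist",s)
D={'mid':(.036,.145,.054,[(349,166),(441,166),(437,387),(358,386)]),
'Mbase':(.02,.17,.085,[(112,166),(248,166),(263,396),(153,398)]),
'Lbase':(.02,.205,.093,[(318,98),(472,98),(457,396),(332,397)])}
for k,(z,L,W,p) in D.items():
    px=(np.array(p)+.5)*.64-.5
    print(k,*fitrect(C,px,z,L,W),fitrect(C,px,z,L,W,True)[0])
```

```text
mid [ 0.5248 -0.0205  0.1109] 0.3951100034987396 [ 0.5248 -0.0205  0.1109  0.1452  0.0538]
Mbase [0.5007 0.1161 0.0685] 1.8487139016607945 [0.5015 0.1161 0.0722 0.1655 0.0856]
Lbase [ 0.5341 -0.0185  0.1001] 1.1859064781197173 [ 0.5348 -0.0184  0.1001  0.2018  0.0916]
```

Request:
{"fn": "step_arm", "kwargs": {"targets": "1 0 -5.5 15 0; 1 0 0 25 0; 1 0 0 30 0; 1 0 0 25 0; 1 0 0 15 0; 1 0 0 9 0; 1 0 0 5 0; 1 0 0 3 0; 1 0 0 0 0; 1 0 0 0 0"}}

```text
time_s: 18.43
tool_pos: [0.526, -0.0217, 0.0182]
eef_rot: [[0.103, -0.995, 0.002], [-0.995, -0.103, -0.0], [0.0, -0.002, -1.0]]
contact_force: [-0.8, 0.4, 0.3]
width: 1.001
```

Run:
```python
from h import *
go(.5245,-.0216,.0135,.1037)
```

```text
t 18.43 pos [ 0.526  -0.0217  0.0182] F [-0.7728  0.3832  0.2875] w 1.001
turn first deg -0.03 then shift mm [-0.2739  1.4877  4.7167]
```

Request:
{"fn": "step_arm", "kwargs": {"targets": "1 0 0 2.5 0; 1 0 0 0 0; -1 0 0 0 0; -1 0 0 0 0; -1 0 0 0 0; -1 0 0 0 0; -1 0 0 0 0; -1 0 0 0 0; -1 0 0 0 0; -1 0 0 0 0"}}

```text
time_s: 19.27
tool_pos: [0.5255, -0.0219, 0.0152]
eef_rot: [[0.103, -0.995, 0.001], [-0.995, -0.103, -0.0], [0.0, -0.001, -1.0]]
contact_force: [-0.3, 0.9, 5.3]
width: 0.615
```

Request:
{"fn": "step_arm", "kwargs": {"targets": "-1 0 0 -4 0; -1 0 0 -8 0; -1 0 0 -15 0; -1 0 0 -20 0; -1 0 0 -15 0; -1 0 0 -8 0; -1 0 0 0 0; -1 0 0 0 0"}}

```text
time_s: 19.93
tool_pos: [0.525, -0.0219, 0.0845]
eef_rot: [[0.103, -0.995, 0.0], [-0.995, -0.103, -0.0], [0.0, -0.0, -1.0]]
contact_force: [-0.3, -0.0, -5.7]
width: 0.612
```

Run:
```python
from h import *
go(.4997,.1165,.085,.0845)
```

```text
t 19.93 pos [ 0.525  -0.0219  0.0845] F [-0.279  -0.0185 -5.711 ] w 0.612
turn first deg 1.06 then shift mm [-139.9915   13.5213   -0.5128]
```

Request:
{"fn": "step_arm", "kwargs": {"targets": "-1 0 0 0 1.1; -1 -10 1 0 0; -1 -20 2 0 0; -1 -28 3 0 0; -1 -30 3 0 0; -1 -25 2.5 0 0; -1 -16 1.5 0 0; -1 -8 0.5 0 0; -1 -3 0 0 0; -1 0 0 0 0; -1 0 0 0 0; -1 0 0 0 0"}}

```text
time_s: 20.93
tool_pos: [0.5, 0.1156, 0.0844]
eef_rot: [[0.083, -0.997, -0.0], [-0.997, -0.083, -0.0], [0.0, 0.0, -1.0]]
contact_force: [-0.3, -0.5, -4.5]
width: 0.614
```

Run:
```python
from h import *
go(.4997,.1165,.085,.0845)
s=env.state(); im=optics.snapshot("wrist"); cv2.imwrite("pics/w10.png",cv2.resize(im[:,:,::-1],(800,600),interpolation=cv2.INTER_CUBIC))
```

```text
t 20.93 pos [0.5    0.1156 0.0844] F [-0.3242 -0.4737 -4.4674] w 0.614
turn first deg -0.1 then shift mm [-0.9552  0.2372 -0.5745]
```

View pics/w10.png

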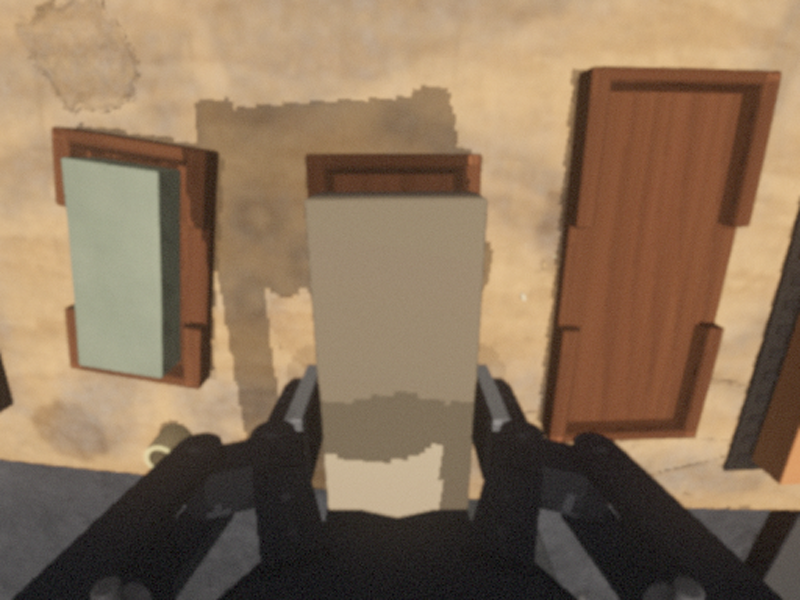

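Run:
```python
from h import *
s=env.state();C=cam("wrist",s)
ends(C,s,[(306,156),(481,154)],[(307,199),(487,197)],.0844-.0152+.036,170,145)
```

```text
base far mid (tool mm) [ -1.9405 -84.2657  64.4628] width 83.26241799011703 slope -0.01094576578446565 -> centre y 0.734317905448961
stone far mid [ -0.3156 -71.9005 -20.7348] width 51.90340483623555 slope -0.011118082556607152 -> centre y 0.5994594205882606
```

Request:
{"fn": "step_arm", "kwargs": {"targets": "-1 -0.5 0 10 0; -1 0 0 20 0; -1 0 0 15 0; -1 0 0 8 0; -1 0 0 4 0; -1 0 0 2 0; -1 0 0 0 0; -1 0 0 0 0"}}

```text
time_s: 21.65
tool_pos: [0.5005, 0.117, 0.0263]
eef_rot: [[0.084, -0.997, 0.001], [-0.997, -0.084, 0.0], [-0.0, -0.001, -1.0]]
contact_force: [-0.3, -0.7, -4.3]
width: 0.612
```

Run:
```python
from h import *
go(.4997,.1165,.0155,.0845)
s=env.state(); im=optics.snapshot("wrist"); cv2.imwrite("pics/w11.png",cv2.resize(im[:,:,::-1],(800,600),interpolation=cv2.INTER_CUBIC))
```

```text
t 21.65 pos [0.5005 0.117  0.0263] F [-0.3036 -0.7006 -4.3036] w 0.612
turn first deg -0.05 then shift mm [ 0.4551  0.8947 10.838 ]
```

View pics/w11.png

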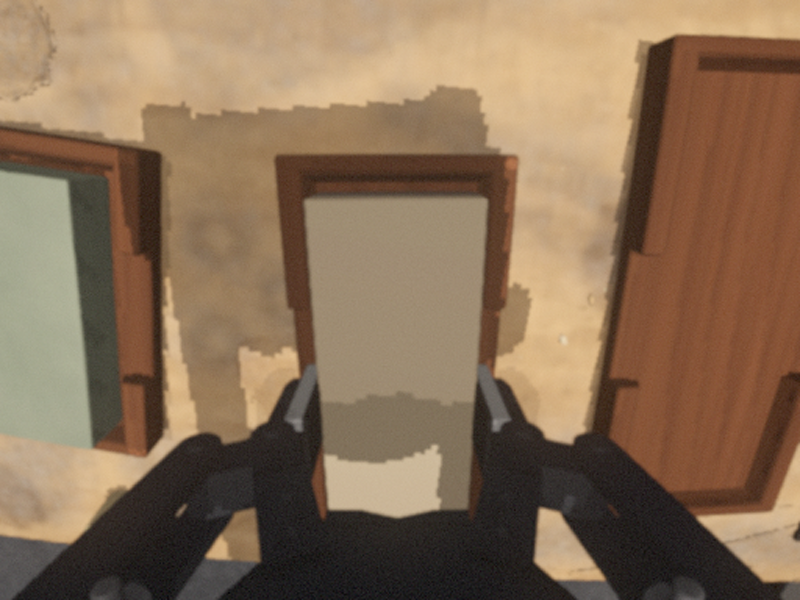

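Run:
```python
from h import *
s=env.state();C=cam("wrist",s)
ends(C,s,[(276,157),(518,155)],[(304,199),(488,197)],.0263-.0152+.036,170,145)
```

```text
base far mid (tool mm) [ -0.3086 -83.6652   6.7317] width 83.22654599989727 slope -0.00819237705364237 -> centre y 1.334800946438449
stone far mid [ -0.6077 -71.8722 -20.389 ] width 53.21264660146352 slope -0.010856068104479961 -> centre y 0.6278108868484793
```

Request:
{"fn": "step_arm", "kwargs": {"targets": "-1 0 0 3 0; -1 0 0 3 0; -1 0 0 2 0; -1 0 0 1 0; -1 0 0 1 0; -1 0 0 0 0; -1 0 0 0 0"}}

```text
time_s: 22.28
tool_pos: [0.4998, 0.117, 0.0155]
eef_rot: [[0.084, -0.996, -0.0], [-0.996, -0.084, -0.0], [0.0, 0.0, -1.0]]
contact_force: [-0.3, 0.5, -4.3]
width: 0.611
```

Request:
{"fn": "step_arm", "kwargs": {"targets": "-1 0 0 0.8 0; -1 0 0 0.8 0; -1 0 0 0 0; -1 0 0 0 0"}}

```text
time_s: 22.62
tool_pos: [0.5001, 0.1171, 0.0151]
eef_rot: [[0.084, -0.996, 0.0], [-0.996, -0.084, -0.0], [0.0, -0.0, -1.0]]
contact_force: [-6.5, -0.7, 7.5]
width: 0.616
```

Request:
{"fn": "step_arm", "kwargs": {"targets": "1 0 0 0 0; 1 0 0 0 0; 1 0 0 0 0; 1 0 0 0 0; 1 0 0 0 0; 1 0 0 0 0; 1 0 0 -10 0; 1 0 0 -25 0; 1 0 0 -35 0; 1 0 0 -35 0; 1 0 0 -25 0; 1 0 0 0 0"}}

```text
time_s: 23.62
tool_pos: [0.5039, 0.1176, 0.1518]
eef_rot: [[0.084, -0.996, 0.011], [-0.996, -0.084, 0.001], [-0.001, -0.011, -1.0]]
contact_force: [0.3, -0.5, 0.4]
width: 1.0
```

Run:
```python
from h import *
go(.5002,-.1596,.15,.091)
s=env.state(); im=optics.snapshot("wrist"); cv2.imwrite("pics/w12.png",cv2.resize(im[:,:,::-1],(800,600),interpolation=cv2.INTER_CUBIC))
```

```text
t 23.62 pos [0.5039 0.1176 0.1518] F [ 0.2968 -0.5441  0.3635] w 1.0
turn first deg -0.41 then shift mm [275.7362  28.881    1.3985]
```

View pics/w12.png

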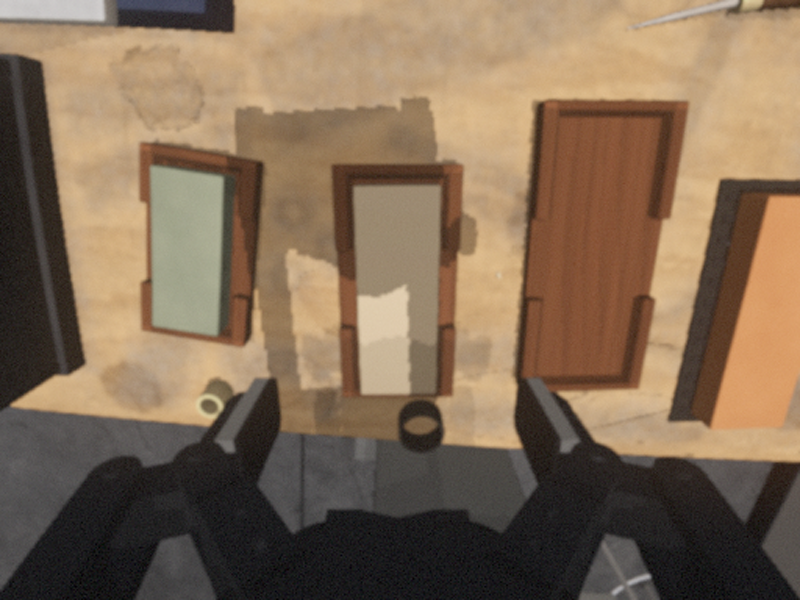

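Request:
{"fn": "step_arm", "kwargs": {"targets": "1 12 1.5 0 -0.4; 1 25 3 0 0; 1 36 4 0 0; 1 40 4.5 0 0; 1 40 4.5 0 0; 1 40 4.5 0 0; 1 36 3.5 0 0; 1 25 2 0 0; 1 14 1 0 0; 1 7 0.5 0 0; 1 0 0 0 0; 1 0 0 0 0"}}

```text
time_s: 24.67
tool_pos: [0.4954, -0.1588, 0.1433]
eef_rot: [[0.09, -0.996, -0.001], [-0.996, -0.09, 0.001], [-0.001, 0.001, -1.0]]
contact_force: [0.4, 0.3, 1.4]
width: 0.997
```

Run:
```python
from h import *
go(.5002,-.1596,.0057,.091)
```

```text
t 24.67 pos [ 0.4954 -0.1588  0.1433] F [0.3794 0.2568 1.4342] w 0.997
turn first deg -0.04 then shift mm [  1.3276  -4.909  137.6269]
```

Request:
{"fn": "step_arm", "kwargs": {"targets": "1 1.3 -5 15 0; 1 0 0 25 0; 1 0 0 30 0; 1 0 0 25 0; 1 0 0 18 0; 1 0 0 10 0; 1 0 0 6 0; 1 0 0 3 0; 1 0 0 0 0; 1 0 0 0 0"}}

```text
time_s: 25.5
tool_pos: [0.5019, -0.1604, 0.0132]
eef_rot: [[0.091, -0.996, 0.002], [-0.996, -0.091, -0.001], [0.001, -0.002, -1.0]]
contact_force: [-0.1, 0.2, 0.5]
width: 1.0
```

Run:
```python
from h import *
go(.5002,-.1596,.008,.091)
```

```text
t 25.5 pos [ 0.5019 -0.1604  0.0132] F [-0.0976  0.2     0.4529] w 1.0
turn first deg 0.01 then shift mm [-0.982   1.5955  5.2043]
```

Request:
{"fn": "step_arm", "kwargs": {"targets": "1 -0.5 0.5 3 0; 1 0 0 0 0; -1 0 0 0 0; -1 0 0 0 0; -1 0 0 0 0; -1 0 0 0 0; -1 0 0 0 0; -1 0 0 0 0; -1 0 0 0 0; -1 0 0 0 0"}}

```text
time_s: 26.33
tool_pos: [0.5009, -0.1601, 0.0097]
eef_rot: [[0.091, -0.996, 0.001], [-0.996, -0.091, -0.0], [0.0, -0.001, -1.0]]
contact_force: [-1.3, -0.2, 5.9]
width: 0.712
```

Request:
{"fn": "step_arm", "kwargs": {"targets": "-1 0 0 -4 0; -1 0 0 -8 0; -1 0 0 -15 0; -1 0 0 -20 0; -1 0 0 -15 0; -1 0 0 -13 0; -1 0 0 -5 0; -1 0 0 0 0; -1 0 0 0 0"}}

```text
time_s: 27.08
tool_pos: [0.5, -0.1597, 0.0886]
eef_rot: [[0.091, -0.996, -0.0], [-0.996, -0.091, 0.0], [-0.0, 0.0, -1.0]]
contact_force: [-0.2, -0.4, -4.7]
width: 0.713
```

Run:
```python
from h import *
go(.5335,-.0187,.085,.097)
```

```text
t 27.08 pos [ 0.5    -0.1597  0.0886] F [-0.152  -0.413  -4.6996] w 0.713
turn first deg -0.36 then shift mm [-137.134   -46.9702    3.5875]
```

Request:
{"fn": "step_arm", "kwargs": {"targets": "-1 0 0 0 -0.4; -1 -10 -4 0 0; -1 -20 -7 0 0; -1 -28 -9 0 0; -1 -28 -9 0 0; -1 -24 -8 0 0; -1 -16 -6 0 0; -1 -8 -3 0 0; -1 -3 -1 0 0; -1 0 0 0 0; -1 0 0 0 0; -1 0 0 0 0"}}

```text
time_s: 28.08
tool_pos: [0.5335, -0.0199, 0.0888]
eef_rot: [[0.097, -0.995, -0.0], [-0.995, -0.097, -0.0], [0.0, 0.0, -1.0]]
contact_force: [0.2, 0.3, -4.3]
width: 0.709
```

Run:
```python
from h import *
go(.5335,-.0187,.0177,.097)
s=env.state(); im=optics.snapshot("wrist"); cv2.imwrite("pics/w13.png",cv2.resize(im[:,:,::-1],(800,600),interpolation=cv2.INTER_CUBIC))
```

```text
t 28.08 pos [ 0.5335 -0.0199  0.0888] F [ 0.1588  0.2873 -4.2822] w 0.709
turn first deg -0.01 then shift mm [-1.1726 -0.1647 71.0697]
```

View pics/w13.png

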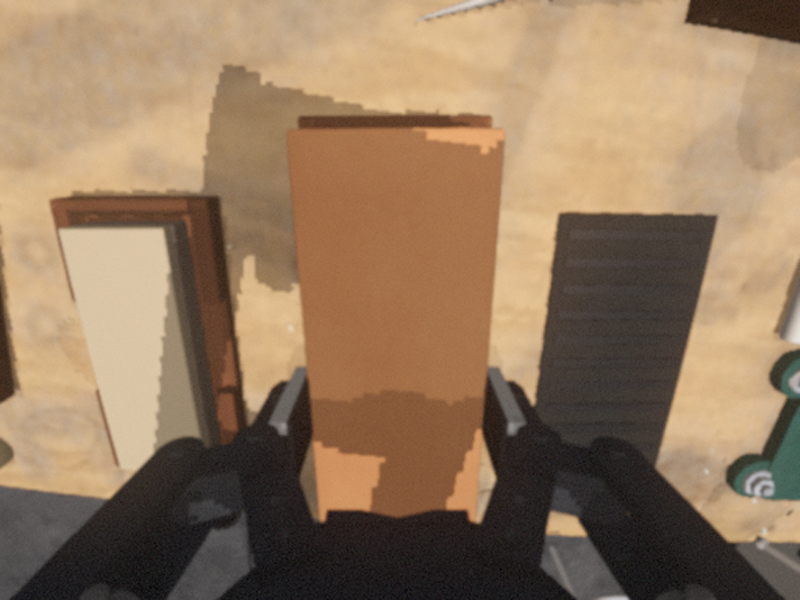

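Run:
```python
from h import *
s=env.state();C=cam("wrist",s)
ends(C,s,[(298,117),(492,116)],[(288,130),(504,129)],.0888-.0057+.025,205,180)
```

```text
base far mid (tool mm) [  -1.2066 -101.8055   68.8203] width 91.96674073779873 slope -0.004982130033789979 -> centre y 0.6944995532419114
stone far mid [ -0.5882 -90.5905 -19.276 ] width 60.240192999712605 slope -0.004603328921293256 -> centre y -0.5904894494581754
```

Request:
{"fn": "step_arm", "kwargs": {"targets": "-1 -0.8 0 10 0; -1 0 0 20 0; -1 0 0 15 0; -1 0 0 8 0; -1 0 0 4 0; -1 0 0 2 0; -1 0 0 0 0; -1 0 0 0 0"}}

```text
time_s: 28.8
tool_pos: [0.5344, -0.0183, 0.0308]
eef_rot: [[0.097, -0.995, 0.001], [-0.995, -0.097, -0.0], [0.0, -0.001, -1.0]]
contact_force: [0.1, -0.1, -4.3]
width: 0.705
```

Run:
```python
from h import *
go(.5335,-.0187,.0177,.097)
s=env.state(); im=optics.snapshot("wrist"); cv2.imwrite("pics/w14.png",cv2.resize(im[:,:,::-1],(800,600),interpolation=cv2.INTER_CUBIC))
```

```text
t 28.8 pos [ 0.5344 -0.0183  0.0308] F [ 0.0612 -0.0657 -4.3133] w 0.705
turn first deg 0.03 then shift mm [ 0.2954  0.9573 13.0929]
```

View pics/w14.png

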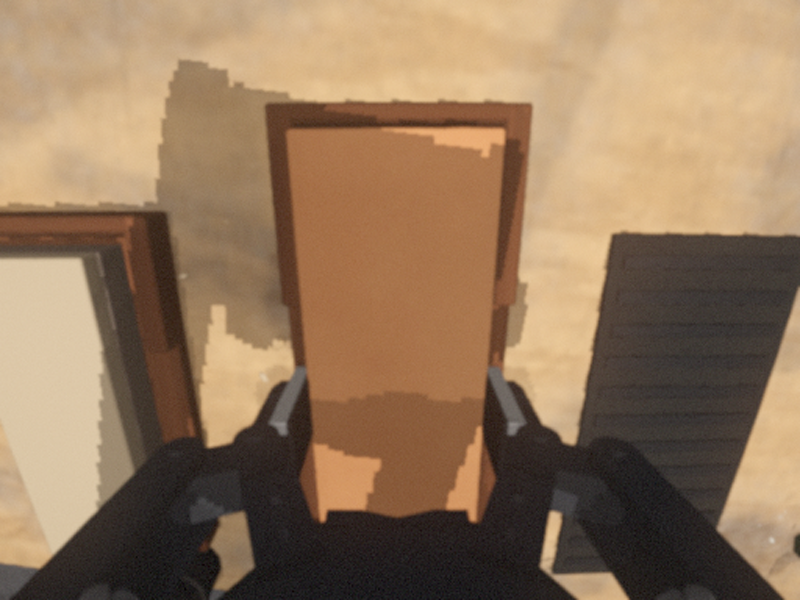

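Run:
```python
from h import *
s=env.state();C=cam("wrist",s)
ends(C,s,[(266,103),(532,103)],[(287,130),(506,129)],.0308-.0057+.025,205,180)
```

```text
base far mid (tool mm) [   0.4188 -101.139    11.1888] width 91.1362832627185 slope -0.0006118366561699468 -> centre y 1.3610413215809558
stone far mid [ -0.4461 -90.6163 -18.9296] width 61.25346852461611 slope -0.00460445281622402 -> centre y -0.6163025855551609
```

Request:
{"fn": "step_arm", "kwargs": {"targets": "-1 0.3 1.5 3 0; -1 0 0 3 0; -1 0 0 3 0; -1 0 0 2 0; -1 0 0 0.5 0; -1 0 0 0 0; -1 0 0 0 0"}}

```text
time_s: 29.43
tool_pos: [0.5322, -0.0186, 0.0185]
eef_rot: [[0.098, -0.995, -0.0], [-0.995, -0.098, 0.0], [-0.0, 0.0, -1.0]]
contact_force: [-0.0, 0.0, -3.9]
width: 0.711
```

Request:
{"fn": "step_arm", "kwargs": {"targets": "-1 0.4 0 0.8 0; -1 0 0 0.8 0; -1 0 0 0.5 0; -1 0 0 0 0; -1 0 0 0 0"}}

```text
time_s: 29.85
tool_pos: [0.5326, -0.019, 0.0177]
eef_rot: [[0.098, -0.995, 0.0], [-0.995, -0.098, -0.0], [0.0, -0.0, -1.0]]
contact_force: [-6.3, 0.3, 8.2]
width: 0.713
```

Seated at the expected height (0.0177). Release, lift and retreat.

Request:
{"fn": "step_arm", "kwargs": {"targets": "1 0 0 0 0; 1 0 0 0 0; 1 0 0 0 0; 1 0 0 0 0; 1 0 0 0 0; 1 0 0 0 0; 1 0 0 -10 0; 1 0 0 -25 0; 1 0 0 -35 0; 1 0 0 -35 0; 1 0 0 -30 0; 1 0 0 -15 0"}}

```text
time_s: 30.85
tool_pos: [0.5344, -0.0193, 0.1723]
eef_rot: [[0.098, -0.995, 0.007], [-0.995, -0.098, -0.001], [0.002, -0.007, -1.0]]
contact_force: [0.4, 0.0, 1.4]
width: 0.996
```

Run:
```python
from h import *
s=env.state(); print(s['tool_pos'],s['eef_rot']);im=optics.snapshot("wrist"); cv2.imwrite("pics/w15.png",cv2.resize(im[:,:,::-1],(800,600),interpolation=cv2.INTER_CUBIC))
```

```text
[ 0.5344 -0.0193  0.1723] [[ 0.0976 -0.9952  0.0067]
 [-0.9952 -0.0976 -0.0009]
 [ 0.0015 -0.0066 -1.    ]]
```

Request:
{"fn": "step_arm", "kwargs": {"targets": "1 15 0 0 0; 1 30 2 0 0; 1 38 3 0 0; 1 38 3 0 0; 1 38 3 0 0; 1 38 5 0 0; 1 38 8 0 0; 1 38 10 0 0; 1 38 12 0 0; 1 38 12 0 0; 1 38 12 0 0; 1 20 6 0 0"}}

```text
time_s: 31.9
tool_pos: [0.4944, -0.4356, 0.1667]
eef_rot: [[0.095, -0.995, -0.0], [-0.995, -0.095, -0.001], [0.001, 0.0, -1.0]]
contact_force: [1.1, -0.1, 0.2]
width: 1.001
```

Run:
```python
from h import *
s=env.state(); print(s['tool_pos'],s['time_s'])
im=optics.snapshot("top"); cv2.imwrite("pics/raw_top2.png",im[:,:,::-1])
cv2.imwrite('pics/crop3.png',cv2.resize(im[115:250,100:360,::-1],None,fx=3,fy=3,interpolation=cv2.INTER_CUBIC))
im=optics.snapshot("scene"); cv2.imwrite("pics/scene2.png",cv2.resize(im[180:300,120:330,::-1],None,fx=3.8,fy=3.8,interpolation=cv2.INTER_CUBIC))
```

```text
[ 0.4944 -0.4356  0.1667] 31.9
```

View pics/crop3.png

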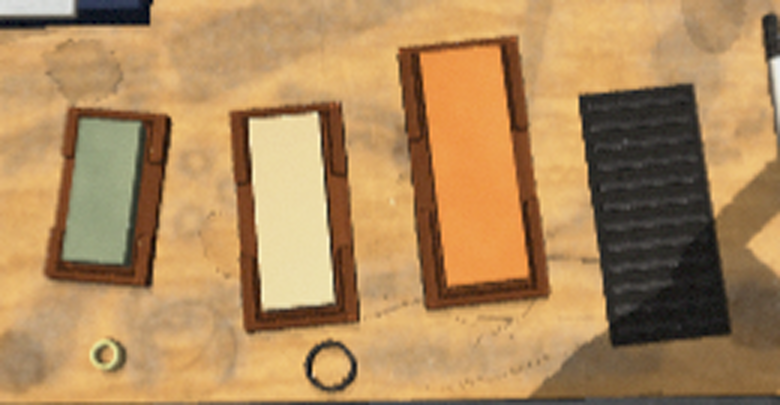

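View pics/scene2.png

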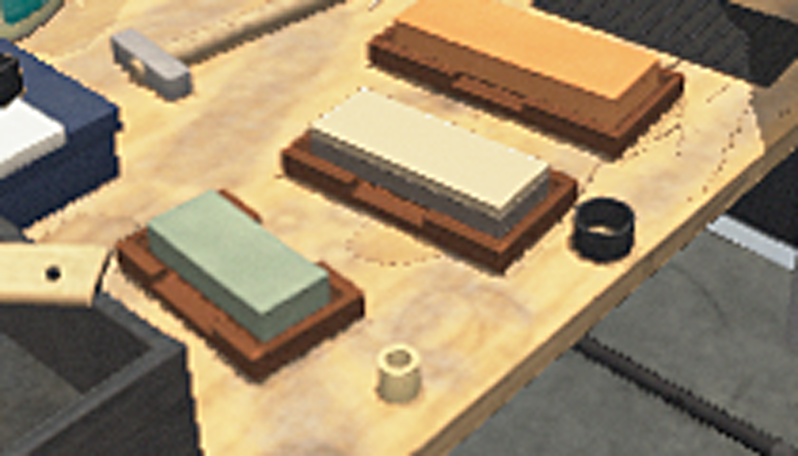

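Run:
```python
from h import *
C=cam("top")
B={'small':(.515,.257,-.082),'mid':(.4975,.1163,.0857),'large':(.531,-.0194,.0941)}
D={'small':(.034,.108,.046,[(78,118),(143,121),(125,264),(61,263)]),
'mid':(.036,.145,.054,[(247,116),(320,111),(336,303),(258,310)]),
'large':(.037,.18,.062,[(417,53),(499,45),(529,279),(447,288)])}
for k,(z,L,W,p) in D.items():
    px=(np.array(p)+.5)/3-.5+[100,115]
    a,r=fitrect(C,px,z,L,W);f,_=fitrect(C,px,z,L,W,True); print(k,a-B[k],r,'free',f)
s=env.state();print(s['contact_force'],s['joint_velocities'].max())
```

```text
small [-0.0007 -0.      0.0096] 0.5124390355892166 free [ 0.5143  0.257  -0.072   0.1097  0.048 ]
mid [ 0.0013  0.0005 -0.0071] 0.40395152012206603 free [0.4989 0.1168 0.0786 0.1462 0.0559]
large [0.0001 0.0005 0.012 ] 0.2574197201664951 free [ 0.5311 -0.0189  0.106   0.1809  0.0616]
[ 0.2973 -1.0132 -0.3163] 0.05990071064550483
```

Request:
{"fn": "step_arm", "kwargs": {"targets": "1 0 0 0 0; 1 0 0 0 0; 1 0 0 0 0; 1 0 0 0 0"}}

```text
time_s: 32.33
tool_pos: [0.497, -0.4301, 0.1666]
eef_rot: [[0.099, -0.995, 0.0], [-0.995, -0.099, 0.0], [-0.0, -0.0, -1.0]]
contact_force: [-0.0, -0.2, -0.6]
width: 1.004
```

```bash
python3 -c "
from rig import job
print(job.close_job())"
```

```text
the job is handed in; nothing more can be done
None
```

All three stones are now in the bases made for their sizes, and the job was handed in at about 32 s. I moved the large stone to the mat first, then the small stone into the small base, the middle stone into the middle base, and the large stone into the large base. Each one was lowered until it touched before I let go.

**Position:** in the last top-camera picture, each stone is within about 1.5 mm of its base's centre and within 0.012 rad of its direction. The limits are 8 mm and 0.1 rad.

**Height:** I inferred this from the gripper. At contact the tool was within 0.1 mm of the height expected for a stone resting on the recess floor. The scene picture shows the stones lying level, but I did not measure tilt directly.

**Bystanders:** the ferrule and loupe look unmoved in the top picture. Only part of the marker was in that last view. The arm only passed above it on the way out.

**Disagreement:** the top and wrist cameras differed by about 1–3 mm in x. The placements used stone and base positions measured relative to each other.

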